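# Change the dish carrier in the curing station

### The job

The carrier standing half in the curing station is finished: draw it straight out from under the hood, then lay it flat inside the steel transfer tray, beside the stack of dishes. Then set the other carrier, nose first, between the guide rails and push it under the hood, without forcing it, until it is fully home against the end stop. Keep both carriers level, for their dishes are open, and leave everything else where it stands.

Things in the scene. Friction and masses are not known exactly. Their poses are not given: they have to be found in the camera images.
- station: Curing station, fixed on the bench: white hood (188 mm wide, 216 deep, 146 high, amber windows) with an aluminium bed plate running out in front. Origin on the bench, in the plane of the hood's front face, on the lane's centre line; +x points straight into the hood, z up. Bed top 12 mm above the bench, from x = -205 mm to the end stop.
- station_mouth (a point): Middle of the hood's mouth at bed height (12 mm), axes as the station's. Mouth and lane inside are 55 mm wide, mouth 42 mm high. In front, two rails (10 mm wide, 8 mm above the bed, 205 mm long) leave a lane 62 mm wide, which narrows squarely at the mouth: a carrier pushed from one side turns and may catch there.
- station_stop (a point): Middle of the end stop's face at bed height, deep inside the hood, 135 mm (+x) from the mouth. A carrier that is fully home touches it with its nose and sticks out of the hood by 45 mm.
- cured: Finished carrier, between the rails, nose 40 to 75 mm inside the hood. Dark metal tray 180 mm long (x), 52 wide (y), 34 high, 0.2 to 0.4 kg, three clear dishes sunk in it, solid block with rubber pad at the tail (-x). Origin: centre of its underside, near the centre of mass; +x to the nose, upright corners rounded to 5 mm. Flat sides can be gripped across the 52 mm from x = -80 to +65 mm.
- fresh: The other carrier, exactly like the first (180 x 52 x 34 mm, origin at the centre of its underside, +x towards the rounded nose, flat tail face at x = -90 mm), standing on the bench on the opposite side of the station from the tray. A low jar close to its +y side is in the way of a finger somewhere along it.
- fresh_nose (a point): Middle of the fresh carrier's nose end, at the underside, 90 mm ahead (+x) of its origin; at station x = +135 mm when fully home.
- tray: Steel transfer tray, fixed on the bench: inside 226 mm (x) by 150 mm (y), rim 12 mm above the bench and 3 mm thick. Origin on the bench at its centre, x along its length.
- tray_in (a point): Centre of the tray's inner floor, 3 mm above the bench; axes as the tray's.
- dishes: Bystander in the tray: stack of dishes 39 mm across, 36 mm high, on the tray's +y half. Origin at the centre of its underside.
- jar: Bystander: low jar 40 mm across, 55 mm high, close to the fresh carrier's +y side. Origin at the centre of its underside.
- bottle: Bystander: bottle 56 mm across, 135 mm high, near the nose of the fresh carrier on its -y side. Origin at the centre of its underside.
- washbottle: Bystander: white squeeze bottle 50 mm across, 160 mm high, on the bench beside the tray on its -y side. Origin at the centre of its underside.
- slidebox: Bystander: small flat box 36 x 90 x 32 mm on the bench behind the fresh carrier's tail. Origin at the centre of its underside.
- beaker: Bystander: glass cup 70 mm across, 85 mm high, to one side of the hood. Origin at the centre of its underside.
- tipbox: Bystander: box of pipette tips 85 x 122 x 60 mm, to one side of the hood. Origin at the centre of its underside.
- pipette: Bystander: pipette about 265 mm long, 35 mm thick, lying on the bench to the robot's left. Origin on the bench under the middle of its length.
Not all that is in view belongs to the job. What is shaped like the fresh but orange is not meant.

How it is judged:
By the outcome, as a careful person would: the job done as asked, in the order asked, and still so for the second after the job is handed in, with the robot touching nothing.
It also fails if it takes over 72 s, if anything falls off the work surface, if the arm or the gripper's body presses on something with over 40 N, if the wrist force passes 120 N, or if a joint passes its speed limit or range.

### The arm

A 7-joint arm with a two-finger parallel gripper is mounted at the origin on the work surface. World frame = base frame: x ahead of the robot, y to its left, z up, the work surface at z = 0. Lengths are in m, angles in degrees, forces in N, time in s.
With the tool pointing down it reaches from about 0.425 to 0.875 m from the base axis. Payload 8.4 kg.
Tool frame: the origin (TCP) lies midway between the tips of the shut fingers; the grasp point (between the pads) lies 19 mm behind it (arm.grip_point_offset is the distance from the TCP to the grasp point, in m); z points along the fingers, y is the line along which they close (so a half turn about z gives the same grasp; the last joint's range is limited). The gripper opens to 87 mm and grips with 3 to 60 N. Pads are 19 mm wide; open, the fingers measure 117 mm over their backs; the gripper's body (75 mm by 190 mm) begins 51 mm behind the grasp point.
Start: joints at [60.149, 19.091, 2.286, 83.961, -0.768, 76.965, -3.352], TCP at [0.266, -0.593, 0.223] pointing down, gripper open.
Joint ranges: [-147.57, 147.57], [-21.85, 119.76], [-74.77, 79.35], [14.55, 137.4], [-85.83, 265.84], [4.83, 119.75], [-152.11, 152.11]. Speed limits (degrees/s): [127.2, 127.2, 159.86, 159.86, 180, 180, 180].

### API

Orientations are given as [roll, pitch, yaw] about the fixed x, y, z axes, in that order (R = Rz(yaw) Ry(pitch) Rx(roll)).
In Python, from workcell import telemetry, optics, workorder, arm gives the robot as it stands.
- The arm moves only by the shell command python3 -m handwheel 'ROWS' [FORCE]. ROWS is JSON, a list that holds one entry, the list of rows, each a list of 7 numbers: the shift along the world's x, y, z in mm, then the turn, a rotation vector about the world's x, y, z in degrees, then the opening in per cent of the stroke, from 0 (shut) to 100 (fully open). In form: [[[tx, ty, tz, wx, wy, wz, fingers], ...]]. A call has 1 to 12 rows; each row is the pose to reach, as a shift and turn from the pose commanded when the call began; what a row does not reach only later rows make up. A row lasts 1/12 s, in which the tool goes at most 41.7 mm and 7.16 degrees, less where a joint would pass 70% of its speed; a pose out of reach is approached as far as the arm can. A call with a gripper value outside its range is refused whole. The fingers move at their own pace and stop on an object; FORCE is the grip in N (left out, the last holds). Time passes only in rows, so rows that repeat a pose let the fingers close. It gives the time, the measured TCP pose, the force, the opening and the grip force at its end, in the units of the state.
- telemetry.sense(): the state, without advancing time (a new reading comes with each control period).
- optics.camera(name): name is "scene" or "top" or "wrist"; returns (picture, depth): 400x640x3 uint8, red, green, blue; 400x640 float32, m along the optical axis (not along the pixel's ray), 0 where there is no reading.
- optics.camera_model(name): a dict with "intrinsics" (3x3 intrinsics, pixels), "position" and "orientation" of the camera in the world. Camera axes: x right, y down, z forward; pixel columns grow to the right and rows downward; lengths in m; the calibration is good to about 2 mm. The wrist camera is an equidistant fisheye: a pixel r from the principal point sees the ray r / f radians off the axis. A picture is of the moment at which its call begins: read the wrist's pose just before it. camera_model takes no time and is no camera call; for the wrist camera it gives the pose at the moment of the call.
- workorder.finish_job(): hands the job in; it is judged then, once.
The state is a dict: "t": time; "q": joint angles; "qd": joint speeds; "joint_torque": joint torques, N m; "eef_pos": TCP position; "tool_rot": TCP orientation; "contact_force": force on the tool from outside, world axes, zero at the start; "torque": the same for the moment, N m; "grip_width": finger opening in m; "finger_force": force on a finger pad.
Only numpy, scipy, OpenCV 4.12 (cv2) and the standard library are available. Lean on these libraries where they do the work, as an engineer would, in place of code of your own. Each camera call takes 0.05 s, during which the arm holds its last target. There are 200 camera calls.

## Working session

There is one attempt and no reset: what is moved stays moved. The work goes in short steps, Python scripts to look and compute and a shell command to move; the robot and the scene stay as the last step left them, time stands still between calls to the robot, and variables do not carry over. Pictures are saved under pics/ and viewed, at most 10 in all, crops included, and the job is handed in when it is done.

```bash
mkdir -p pics; ls; python3 - <<'E'
from workcell import telemetry, optics
import cv2
s=telemetry.sense(); print({k:s[k] for k in('t','eef_pos','tool_rot','grip_width','contact_force')})
for n in('scene','top'):
    m=optics.camera_model(n); print(n,m)
    p,d=optics.camera(n); cv2.imwrite(f'pics/{n}0.png',p[:,:,::-1])
    import numpy as np; np.save(f'pics/{n}0d.npy',d)
E
```

```text
pics
{'t': 0.0, 'eef_pos': array([ 0.26590005, -0.59262898,  0.22168542]), 'tool_rot': array([-1.79911322e+02,  6.81606915e-03,  2.41671931e+01]), 'grip_width': 0.0872420117648551, 'contact_force': array([-0.20309109,  0.82962469,  0.95489547])}
scene {'intrinsics': array([[453.35740789,   0.        , 309.41350806],
       [  0.        , 453.35740789, 195.5695886 ],
       [  0.        ,   0.        ,   1.        ]]), 'position': array([0.43758874, 0.72195557, 1.06464463]), 'orientation': array([-146.61326405,   -0.86999832, -169.20656125])}
top {'intrinsics': array([[381.99968032,   0.        , 321.94830848],
       [  0.        , 381.99968032, 198.84869108],
       [  0.        ,   0.        ,   1.        ]]), 'position': array([0.46142697, 0.05931599, 1.05522535]), 'orientation': array([-176.08173147,    0.63905089,  -88.29942352])}
```

View pics/top0.png

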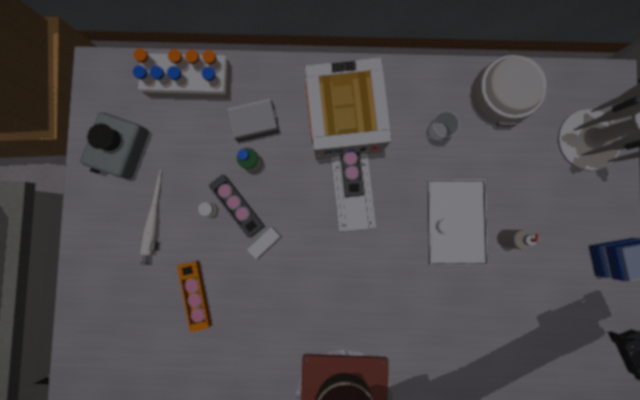

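View pics/scene0.png

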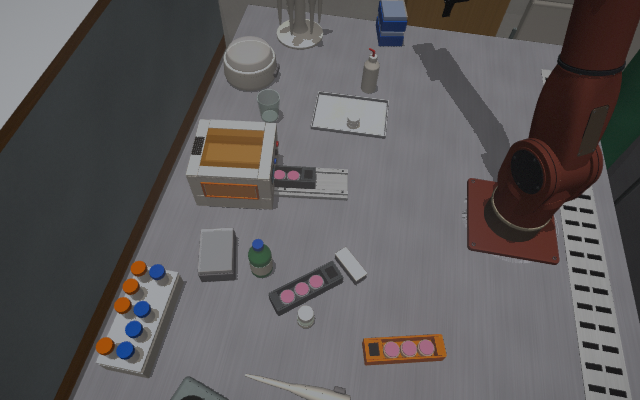

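Top view: the cured carrier is at about (352,172) in the station, with its pad/tail at (354,187). The tray is at (457,222) with the dishes at (443,227) and the washbottle at (526,240).

There are two candidates for "fresh": the dark carrier at (237,205) and the orange one at (194,295). The dark one fits: it has the jar (206,209), bottle (247,158) and slidebox (264,243) around it, with its pad/tail at (251,226). I'll confirm in one enlarged crop.

```bash
cat > h.py <<'E'
import numpy as np, cv2
from scipy.spatial.transform import Rotation as R
from workcell import telemetry, optics
def rot(e): return R.from_euler('xyz',e,degrees=True).as_matrix()
def cast(m,px,z,fish=False):
    "pixels (N,2) -> world points on plane z"
    K=m['intrinsics']; px=np.atleast_2d(np.asarray(px,float))
    u=(px[:,0]-K[0,2])/K[0,0]; v=(px[:,1]-K[1,2])/K[1,1]
    if fish:
        r=np.hypot(u,v)+1e-12; d=np.c_[u/r*np.sin(r),v/r*np.sin(r),np.cos(r)]
    else: d=np.c_[u,v,np.ones_like(u)]
    d=d@rot(m['orientation']).T; p=np.array(m['position'])
    return p+d*((z-p[2])/d[:,2])[:,None]
def proj(m,P,fish=False):
    c=(np.atleast_2d(P)-m['position'])@rot(m['orientation']); K=m['intrinsics']
    r=np.hypot(c[:,0],c[:,1])+1e-12
    k=np.arctan2(r,c[:,2])/r if fish else 1/c[:,2]
    return np.c_[K[0,0]*k*c[:,0]+K[0,2],K[1,1]*k*c[:,1]+K[1,2]]
E
python3 - <<'E'
from h import *
m=optics.camera_model('top'); im=cv2.imread('pics/top0.png')
cv2.imwrite('pics/crop1.png',cv2.resize(im[140:290,170:370],None,fx=4,fy=4,interpolation=cv2.INTER_CUBIC))
for n,px,z in [('fresh',(237,205),.034),('jar',(206,209),.055),('bottle',(247,158),.12),('slide',(264,243),.032),('curedpad',(354,187),.046),('bedfront',(357,231),.012),('rail',(332,231),.02),('tray TL',(428,180),.012),('TR',(485,180),.012),('BR',(486,264),.012),('BL',(428,264),.012),('dish',(443,227),.039),('wash',(524,240),.13),('hood fl',(314,150),.146),('hood fr',(390,143),.146)]:
    print(n,cast(m,px,z).round(3)[0])
w=optics.camera_model('wrist'); print(w)
E
```

```text
fresh [0.508 0.3   0.034]
jar [0.494 0.376 0.055]
bottle [0.621 0.26  0.12 ]
slide [0.409 0.224 0.032]
curedpad [ 0.564 -0.011  0.046]
bedfront [ 0.448 -0.025  0.012]
rail [0.446 0.043 0.02 ]
tray TL [ 0.593 -0.216  0.012]
TR [ 0.597 -0.371  0.012]
BR [ 0.369 -0.374  0.012]
BL [ 0.365 -0.218  0.012]
dish [ 0.465 -0.249  0.039]
wash [ 0.44  -0.415  0.13 ]
hood fl [0.641 0.094 0.146]
hood fr [ 0.663 -0.088  0.146]
{'intrinsics': array([[309.70691629,   0.        , 317.81929557],
       [  0.        , 309.70691629, 198.59646495],
       [  0.        ,   0.        ,   1.        ]]), 'position': array([ 0.34054196, -0.56160124,  0.38368144]), 'orientation': array([ 1.62876556e+02,  7.87017984e-02, -6.58577419e+01])}
```

View pics/crop1.png

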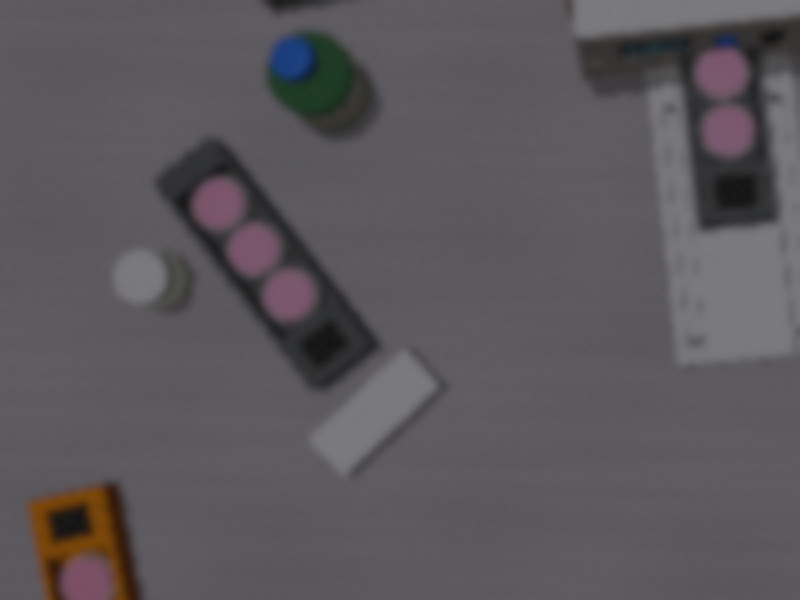

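The crop confirms it: the dark carrier's nose is at crop (190,160) and its tail and pad at (325,345). The decoy is the orange one at lower left. Next I move over the station for a close look.

```bash
python3 -m handwheel '[[[5,12,2,0,0,-1,100],[18,45,5,0,0,-2,100],[32,80,8,0,0,-4,100],[46,115,11,0,0,-6,100],[60,150,14,0,0,-8,100],[75,185,16,0,0,-9,100],[90,222,18,0,0,-10,100],[105,259,20,0,0,-11,100],[120,296,22,0,0,-12,100],[134,330,25,0,0,-13,100],[148,364,28,0,0,-14,100],[160,394,28,0,0,-15,100]]]' && python3 -m handwheel '[[[14,32,0,0,0,-1,100],[28,64,0,0,0,-2,100],[42,96,0,0,0,-2.2,100],[54,126,0,0,0,-2.2,100],[64,152,0,0,0,-2.2,100],[71,170,0,0,0,-2.2,100],[74,178,0,0,0,-2.2,100],[74,179,0,0,0,-2.2,100],[74,179,0,0,0,-2.2,100]]]'
python3 - <<'E'
from h import *
m=optics.camera_model('wrist'); p,d=optics.camera('wrist'); cv2.imwrite('pics/w1.png',p[:,:,::-1]); np.save('pics/w1d.npy',d)
import json; json.dump({k:np.asarray(v).tolist() for k,v in m.items()},open('pics/w1.json','w')); print(m)
# washbottle from top depth
t=optics.camera_model('top'); d=np.load('pics/top0d.npy'); v,u=np.mgrid[0:400,0:640]; K=t['intrinsics']
P=np.stack([(u-K[0,2])/K[0,0]*d,(v-K[1,2])/K[1,1]*d,d],-1)@rot(t['orientation']).T+t['position']
np.save('pics/top0P.npy',P)
for n,(x0,x1,y0,y1,zl) in dict(wash=(.38,.50,-.50,-.38,.03),dish=(.40,.53,-.33,-.21,.025),jar=(.44,.55,.33,.42,.03),bottle=(.55,.70,.2,.33,.03)).items():
    k=(d>0)&(P[...,0]>x0)&(P[...,0]<x1)&(P[...,1]>y0)&(P[...,1]<y1)&(P[...,2]>zl)
    print(n,k.sum(),P[k].min(0).round(3),P[k].max(0).round(3))
E
```

```text
t: 1.1
eef_pos: [0.4267, -0.1965, 0.251]
tool_rot: [180.0, -0.0, 9.2]
contact_force: [0.5, -0.1, -0.7]
grip_width: 0.0869
finger_force: 0.0
t: 1.85
eef_pos: [0.4997, -0.0207, 0.2502]
tool_rot: [180.0, 0.0, 7.0]
contact_force: [-0.1, -0.4, 0.0]
grip_width: 0.0869
finger_force: 0.0
{'intrinsics': array([[309.70691629,   0.        , 317.81929557],
       [  0.        , 309.70691629, 198.59646495],
       [  0.        ,   0.        ,   1.        ]]), 'position': array([ 0.58091104, -0.01277199,  0.41212662]), 'orientation': array([ 1.62839064e+02, -1.74953325e-02, -8.30600615e+01])}
wash 588 [ 0.417 -0.447  0.031] [ 0.466 -0.403  0.164]
dish 185 [ 0.452 -0.274  0.025] [ 0.489 -0.236  0.043]
jar 211 [0.478 0.333 0.03 ] [0.549 0.399 0.058]
bottle 571 [0.551 0.242 0.03 ] [0.7   0.328 0.137]
```

View pics/w1.png

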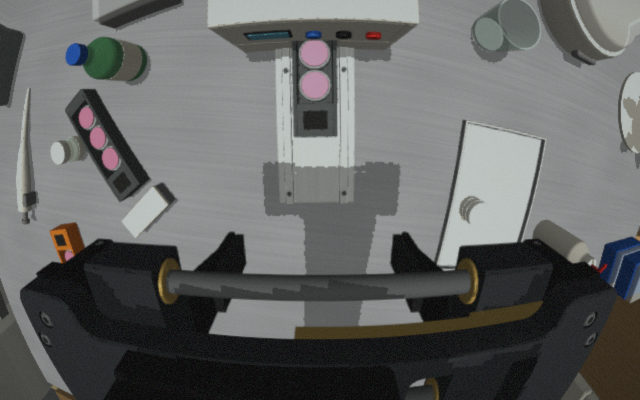

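The wrist view shows the lane centred on column 315, with rails at about columns 280-292 and 340-353. The cured carrier's tail edge is at row 135 and the bed's front edge at row 202. The hood's mouth is at about row 45. Next I fit the edges.

```bash
python3 - <<'E'
from h import *
import json
m={k:np.array(v) for k,v in json.load(open('pics/w1.json')).items()}
g=cv2.GaussianBlur(cv2.cvtColor(cv2.imread('pics/w1.png'),6),(0,0),.8).astype(float)
def peaks(a,o,th=6):
    e=np.abs(np.gradient(a)); return [(round(o+i+.5*(e[i+1]-e[i-1])/(2*e[i]-e[i+1]-e[i-1]),2),int(np.gradient(a)[i])) for i in range(1,len(e)-1) if e[i]>th and e[i]>=e[i-1] and e[i]>e[i+1]]
for r in (70,85,100,115,125,140,150,158): print(r,peaks(g[r-1:r+2,265:370].mean(0),265))
for c in (300,315,330): print('col',c,peaks(g[30:215,c-2:c+3].mean(1),30))
E
```

```text
70 [(np.float64(275.18), 14), (np.float64(283.2), -26), (np.float64(287.19), 20), (np.float64(292.26), -28), (np.float64(298.29), 12), (np.float64(309.07), 6), (np.float64(318.93), -7), (np.float64(330.77), -9), (np.float64(336.17), 30), (np.float64(341.55), -21), (np.float64(345.05), 22), (np.float64(347.53), 12), (np.float64(353.91), -15)]
85 [(np.float64(275.31), 14), (np.float64(288.88), -11), (np.float64(292.67), -30), (np.float64(298.48), 27), (np.float64(330.57), -24), (np.float64(336.53), 28), (np.float64(340.57), 13), (np.float64(346.09), -8), (np.float64(348.87), 7), (np.float64(353.99), -16)]
100 [(np.float64(275.7), 16), (np.float64(280.77), -8), (np.float64(283.22), 8), (np.float64(289.04), -18), (np.float64(292.96), -27), (np.float64(295.58), -12), (np.float64(299.15), 11), (np.float64(309.61), 6), (np.float64(320.08), -7), (np.float64(330.96), -7), (np.float64(336.88), 30), (np.float64(340.8), 14), (np.float64(346.6), -6), (np.float64(349.09), 7), (np.float64(353.97), -15)]
115 [(np.float64(276.16), 16), (np.float64(290.39), -8), (np.float64(293.13), -31), (np.float64(
[... 986 characters left out ...]
.96), -16)]
col 300 [(np.float64(40.09), -8), (np.float64(44.7), 10), (np.float64(46.63), 10), (np.float64(62.5), -8), (np.float64(77.39), 8), (np.float64(92.94), -6), (np.float64(136.79), 34), (np.float64(166.18), -21), (np.float64(202.05), -8)]
col 315 [(np.float64(35.72), -12), (np.float64(39.47), 33), (np.float64(64.38), -9), (np.float64(67.6), -14), (np.float64(70.29), 20), (np.float64(100.04), -22), (np.float64(110.37), -14), (np.float64(128.78), 14), (np.float64(136.67), 33), (np.float64(166.5), -19), (np.float64(202.08), -8)]
col 330 [(np.float64(39.76), -10), (np.float64(47.31), 7), (np.float64(77.97), 6), (np.float64(136.2), 34), (np.float64(165.96), -22), (np.float64(201.63), -8)]
```

```bash
cat >> h.py <<'E'
def line(P):
    P=np.asarray(P)[:,:2]; c=P.mean(0); d=np.linalg.svd(P-c)[2][0]; d*=np.sign(d[0]); return c,np.degrees(np.arctan2(d[1],d[0]))
E
python3 - <<'E'
from h import *
import json
m={k:np.array(v) for k,v in json.load(open('pics/w1.json')).items()}
f=lambda px,z:cast(m,px,z,True)
rows=[85,100,115,125,140,150,158]
BL=f(list(zip([275.3,275.7,276.16,276.28,276.9,277.33,277.6],rows)),.012)
BR=f(list(zip([353.99,353.97,354.07,353.94,353.98,353.92,353.96],rows)),.012)
RL=f(list(zip([289.04,289.5,289.81,289.79,290.43,290.5],rows[1:])),.020)
RR=f(list(zip([340.8,341.1,341.2,341.34,341.23,340.7],rows[1:])),.020)
CL=f(list(zip([292.26,292.67,292.96,293.13,293.42],[70,85,100,115,125])),.046)
CR=f(list(zip([336.17,336.53,336.88,336.7,336.8],[70,85,100,115,125])),.046)
for n,a in zip(('BL','BR','RL','RR','CL','CR'),(BL,BR,RL,RR,CL,CR)):
    c,t=line(a); print(n,c.round(4),round(t,2))
yaw=np.radians(np.mean([line(BL)[1],line(BR)[1]])); n=np.array([-np.sin(yaw),np.cos(yaw)]); x=np.array([n[1],-n[0]])
for nm,a,b in(('bed',BL,BR),('rails',RL,RR),('carrier',CL,CR)):
    print(nm,'n-offset L,R,mid,width mm',(1e3*np.array([(a[:,:2]@n).mean(),(b[:,:2]@n).mean(),((a[:,:2]@n).mean()+(b[:,:2]@n).mean())/2,((a-b)[:,:2]@n).mean()])).round(1))
fr=f([(300,202.05),(315,202.08),(330,201.63)],.012)[:,:2]@x; ta=f([(300,136.79),(315,136.67),(330,136.2)],.046)[:,:2]@x
print('yaw',np.degrees(yaw),'front s',fr.round(4),'mouth s',fr.mean()+.205,'tail s',ta.round(4),'cured station origin x',ta.mean()+.09-fr.mean()-.205)
mid=((CL[:,:2]@n).mean()+(CR[:,:2]@n).mean())/2
print('mouth',x*(fr.mean()+.205)+n*mid,'cured origin',x*(ta.mean()+.09)+n*mid)
E
```

```text
BL [0.5507 0.0372] 7.72
BR [ 0.5626 -0.0621] 7.8
RL [0.5446 0.0184] 7.55
RR [ 0.5524 -0.046 ] 7.64
CL [0.5857 0.017 ] 7.68
CR [ 0.5918 -0.0336] 7.81
bed n-offset L,R,mid,width mm [ -37.4 -137.5  -87.5  100.1]
rails n-offset L,R,mid,width mm [ -55.3 -120.1  -87.7   64.8]
carrier n-offset L,R,mid,width mm [ -62.2 -113.2  -87.7   51. ]
yaw 7.7561041861468905 front s [0.4458 0.4454 0.4458] mouth s 0.6506563906418007 tail s [0.5375 0.5374 0.5377] cured station origin x -0.023127759037235768
mouth [0.65653942 0.00091365] cured origin [ 0.63362325 -0.00220759]
```

Fits: station yaw is 7.75°, the mouth is at (0.6565, 0.0009) and the cured carrier's nose is 67 mm inside. I grip it at carrier x = -40, just above the rails.

```bash
python3 -m handwheel '[[[15,2,-5,0,0,0.2,100],[40,5,-20,0,0,0.4,100],[65,9,-45,0,0,0.6,100],[85,12,-75,0,0,0.75,100],[94,13,-105,0,0,0.75,100],[94,13,-135,0,0,0.75,100],[94,13,-165,0,0,0.75,100],[94,13,-190,0,0,0.75,100],[94,13,-206,0,0,0.75,100],[94,13,-216,0,0,0.75,100],[94,13,-223,0,0,0.75,100],[94,13,-226,0,0,0.75,100]]]' 25 && python3 -m handwheel '[[[0,0,0,0,0,0,60],[0,0,0,0,0,0,40],[0,0,0,0,0,0,0],[0,0,0,0,0,0,0],[0,0,0,0,0,0,0],[0,0,0,0,0,0,0]]]' 25
```

```text
t: 2.9
eef_pos: [0.5939, -0.0082, 0.024]
tool_rot: [180.0, 0.0, 7.6]
contact_force: [-0.1, 0.2, 1.1]
grip_width: 0.0865
finger_force: 0.0
t: 3.4
eef_pos: [0.5943, -0.007, 0.025]
tool_rot: [180.0, -0.0, 7.7]
contact_force: [-0.9, 4.0, 0.6]
grip_width: 0.0551
finger_force: 1.6
```

```bash
python3 -m handwheel '[[[0,0,0,0,0,0,0],[0,0,0,0,0,0,0],[0,0,0,0,0,0,0],[0,0,0,0,0,0,0]]]' 25
```

```text
t: 3.73
eef_pos: [0.5942, -0.0068, 0.0249]
tool_rot: [-180.0, -0.0, 7.7]
contact_force: [-1.7, 0.8, 4.9]
grip_width: 0.0519
finger_force: 25.0
```

Gripped at 52 mm. Now I draw it straight back 85 mm.

```bash
python3 -m handwheel '[[[-2,-0.27,0,0,0,0,0],[-7,-0.95,0,0,0,0,0],[-14,-1.9,0,0,0,0,0],[-23,-3.13,0,0,0,0,0],[-32,-4.36,0,0,0,0,0],[-41,-5.58,0,0,0,0,0],[-50,-6.81,0,0,0,0,0],[-59,-8.03,0,0,0,0,0],[-68,-9.26,0,0,0,0,0],[-76,-10.35,0,0,0,0,0],[-82,-11.17,0,0,0,0,0],[-85,-11.57,0,0,0,0,0]]]' 25 && python3 -m handwheel '[[[0,0,0,0,0,0,0],[0,0,0,0,0,0,78],[0,0,0,0,0,0,78],[0,0,0,0,0,0,78],[0,0,0,0,0,0,78]]]'
python3 - <<'E'
from h import *
p,d=optics.camera('wrist'); cv2.imwrite('pics/w2.png',p[:,:,::-1]); print(telemetry.sense()['grip_width'])
E
```

```text
t: 4.73
eef_pos: [0.5082, -0.0189, 0.0248]
tool_rot: [180.0, -0.0, 7.7]
contact_force: [3.5, -0.0, 4.6]
grip_width: 0.052
finger_force: 25.0
t: 5.15
eef_pos: [0.508, -0.0187, 0.024]
tool_rot: [-180.0, 0.1, 7.7]
contact_force: [0.1, -0.3, -0.8]
grip_width: 0.0661
finger_force: 0.0
0.06646837374437196
```

View pics/w2.png

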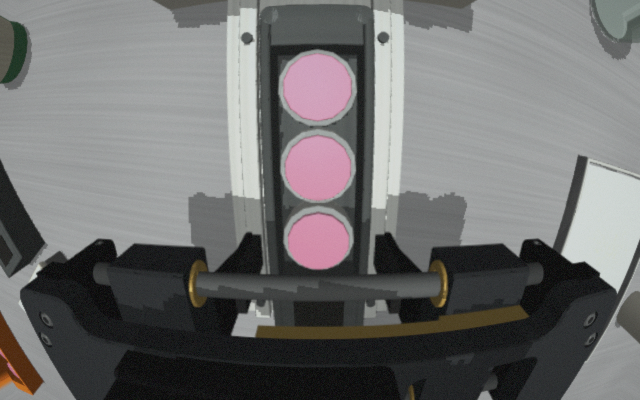

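The cured carrier is clear of the hood: its nose is at row 8 and it is straight in the lane. I regrip 70 mm further forward, near the centre of mass, and fit the tray from the top picture.

```bash
python3 -m handwheel '[[[6,0.8,0,0,0,0,78],[18,2.4,0,0,0,0,78],[32,4.4,0,0,0,0,78],[46,6.2,0,0,0,0,78],[58,7.9,0,0,0,0,78],[66,9,0,0,0,0,78],[69.4,9.4,0,0,0,0,78],[69.4,9.4,0,0,0,0,78]]]' && python3 -m handwheel '[[[0,0,0,0,0,0,40],[0,0,0,0,0,0,0],[0,0,0,0,0,0,0],[0,0,0,0,0,0,0],[0,0,0,0,0,0,0],[0,0,0,0,0,0,0],[0,0,0,0,0,0,0]]]' 35
python3 - <<'E'
from h import *
m=optics.camera_model('top'); g=cv2.imread('pics/top0.png')
hsv=cv2.cvtColor(g,cv2.COLOR_BGR2HSV)[170:275,415:500]
k=((hsv[...,2]>125)&(hsv[...,1]<45)).astype(np.uint8)
c=max(cv2.findContours(k,0,1)[0],key=cv2.contourArea); P=cast(m,c[:,0]+[415,170],.012)[:,:2]
r=cv2.minAreaRect((P*1000).astype(np.float32)); print(cv2.contourArea(c),r)
c,t=None,None
E
```

```text
t: 5.87
eef_pos: [0.5789, -0.0089, 0.0243]
tool_rot: [-180.0, 0.0, 7.7]
contact_force: [0.1, 0.1, -0.4]
grip_width: 0.0678
finger_force: 0.0
t: 6.45
eef_pos: [0.578, -0.0093, 0.0246]
tool_rot: [180.0, 0.0, 7.7]
contact_force: [-3.3, -0.9, 3.3]
grip_width: 0.0515
finger_force: 35.0
208.0 ((527.5088500976562, -263.9749450683594), (63.82088088989258, 97.94739532470703), 73.59117889404297)
```

```bash
python3 - <<'E'
from h import *
m=optics.camera_model('top'); g=cv2.cvtColor(cv2.imread('pics/top0.png'),6)
roi=cv2.GaussianBlur(g,(3,3),0)[170:275,418:498]
print(np.percentile(roi,[10,50,90]), g[200,410:500:4])
th,k=cv2.threshold(roi,0,255,cv2.THRESH_OTSU)
c=max(cv2.findContours(k,0,1)[0],key=cv2.contourArea); P=cast(m,c[:,0]+[418,170],.010)[:,:2]
print(th,cv2.contourArea(c),cv2.minAreaRect((P*1000).astype(np.float32)))
E
```

```text
[ 89. 105. 121.] [ 90  91  91  91  86 110 121 122 122 121 122 122 121 121 122 122 121 122
 108  95  90  90  89]
105.0 4107.0 ((480.94757080078125, -293.8254089355469), (217.43641662597656, 143.20616149902344), 1.7617570161819458)
```

```bash
python3 -m handwheel '[[[0,0,2,0,0,0,0],[0,0,8,0,0,0,0],[0,0,16,0,0,0,0],[0,0,26,0,0,0,0],[0,0,38,0,0,0,0],[0,0,50,0,0,0,0],[0,0,62,0,0,0,0],[0,0,72,0,0,0,0],[0,0,80,0,0,0,0],[0,0,86,0,0,0,0],[0,0,89,0,0,0,0],[0,0,90,0,0,0,0]]]'
```

```text
t: 7.45
eef_pos: [0.5786, -0.0092, 0.115]
tool_rot: [180.0, -0.0, 7.7]
contact_force: [-0.4, 0.9, -4.1]
grip_width: 0.0519
finger_force: 35.0
```

Lifted and level, about 4 N. The tray's centre is (0.481, -0.294) and its yaw is about 1.7°. I carry the carrier over.

```bash
python3 -m handwheel '[[[-1,-6,2,0,0,-0.2,0],[-4,-20,5,0,0,-0.5,0],[-8,-42,8,0,0,-1,0],[-13,-68,10,0,0,-1.5,0],[-18,-96,10,0,0,-2,0],[-23,-124,10,0,0,-2.5,0],[-29,-152,10,0,0,-3,0],[-34,-180,10,0,0,-3.5,0],[-39,-208,10,0,0,-4,0],[-44,-234,10,0,0,-4.5,0],[-49,-258,10,0,0,-5,0],[-53,-278,10,0,0,-5.4,0]]]' && python3 -m handwheel '[[[-3,-15,0,0,0,-0.3,0],[-5,-26,0,0,0,-0.5,0],[-6,-31,0,0,0,-0.6,0],[-6,-32,-4,0,0,-0.6,0],[-6,-32,-14,0,0,-0.6,0],[-6,-32,-28,0,0,-0.6,0],[-6,-32,-44,0,0,-0.6,0],[-6,-32,-60,0,0,-0.6,0],[-6,-32,-74,0,0,-0.6,0],[-6,-32,-86,0,0,-0.6,0],[-6,-32,-94,0,0,-0.6,0],[-6,-32,-98,0,0,-0.6,0]]]'
```

```text
t: 8.45
eef_pos: [0.5234, -0.2909, 0.1242]
tool_rot: [180.0, 0.1, 2.1]
contact_force: [0.8, 0.0, -2.4]
grip_width: 0.0515
finger_force: 35.0
t: 9.45
eef_pos: [0.5191, -0.3179, 0.0249]
tool_rot: [-179.9, 0.1, 1.8]
contact_force: [0.0, -0.4, -3.4]
grip_width: 0.0522
finger_force: 35.0
```

```bash
python3 -m handwheel '[[[0,-1,-2,0,0,0,0],[0,-1,-4,0,0,0,0],[0,-1,-6,0,0,0,0],[0,-1,-7,0,0,0,0],[0,-1,-8,0,0,0,0],[0,-1,-8.5,0,0,0,0]]]'
```

```text
t: 9.95
eef_pos: [0.5196, -0.3203, 0.0183]
tool_rot: [180.0, -0.0, 1.7]
contact_force: [-1.3, 0.3, -2.8]
grip_width: 0.0518
finger_force: 35.0
```

```bash
python3 -m handwheel '[[[0,0,0,0,0,0,0],[0,0,-1,0,0,0,0],[0,0,-1.5,0,0,0,0],[0,0,-1.5,0,0,0,0]]]'
```

```text
t: 10.28
eef_pos: [0.5194, -0.3202, 0.0165]
tool_rot: [-180.0, 0.0, 1.7]
contact_force: [0.1, 0.2, -2.7]
grip_width: 0.0516
finger_force: 35.0
```

```bash
python3 -m handwheel '[[[0,0,-0.7,0,0,0,0],[0,0,-1.2,0,0,0,0],[0,0,-1.2,0,0,0,0]]]'
```

```text
t: 10.53
eef_pos: [0.5196, -0.3202, 0.0156]
tool_rot: [180.0, -0.0, 1.7]
contact_force: [-0.1, 0.6, 0.3]
grip_width: 0.0519
finger_force: 35.0
```

The carrier is down on the tray floor. I release, rise and travel to look at the fresh carrier.

```bash
python3 -m handwheel '[[[0,0,0,0,0,0,75],[0,0,0,0,0,0,75],[0,0,0,0,0,0,75],[0,0,0,0,0,0,75],[0,0,5,0,0,0,75],[0,0,20,0,0,0,75],[0,0,45,0,0,0,75],[0,0,80,0,0,0,75],[0,0,120,0,0,0,100],[0,0,160,0,0,0,100],[0,0,195,0,0,0,100],[0,0,220,0,0,0,100]]]' && python3 -m handwheel '[[[-1,8,8,0,0,0.5,100],[-4,30,14,0,0,2,100],[-8,62,15,0,0,4,100],[-12,96,15,0,0,6,100],[-16,132,15,0,0,8,100],[-20,168,15,0,0,10,100],[-25,204,15,0,0,12,100],[-29,240,15,0,0,14,100],[-33,276,15,0,0,16,100],[-38,312,15,0,0,18,100],[-42,348,15,0,0,20,100],[-46,384,15,0,0,22,100]]]' && python3 -m handwheel '[[[-4,36,0,0,0,2,100],[-8,70,0,0,0,4,100],[-12,104,0,0,0,6,100],[-16,136,0,0,0,8,100],[-20,162,0,0,0,10,100],[-22,182,0,0,0,11,100],[-24,194,0,0,0,12,100],[-24,196,0,0,0,12,100],[-24,196,0,0,0,12,100]]]'
python3 - <<'E'
from h import *
import json
m=optics.camera_model('wrist'); p,d=optics.camera('wrist'); cv2.imwrite('pics/w3.png',p[:,:,::-1])
json.dump({k:np.asarray(v).tolist() for k,v in m.items()},open('pics/w3.json','w')); print(m['position'],m['orientation'])
p,d=optics.camera('top'); cv2.imwrite('pics/top3.png',p[:,:,::-1])
c=cv2.resize(p[150:300,380:580,::-1],None,fx=2,fy=2,interpolation=2)
b=np.zeros((600,640,3),np.uint8); b[:400]=cv2.imread('pics/w3.png'); b[400:600,:400]=c[:200]; cv2.imwrite('pics/v3.png',b)
E
```

```text
t: 11.53
eef_pos: [0.5203, -0.3204, 0.24]
tool_rot: [179.9, -0.2, 1.7]
contact_force: [1.0, -0.5, 0.0]
grip_width: 0.0828
finger_force: 0.0
t: 12.53
eef_pos: [0.4725, 0.0656, 0.2502]
tool_rot: [180.0, 0.0, 23.8]
contact_force: [1.1, -0.0, 0.4]
grip_width: 0.0871
finger_force: 0.0
t: 13.28
eef_pos: [0.4492, 0.2597, 0.25]
tool_rot: [-180.0, 0.0, 35.8]
contact_force: [0.1, -0.1, 0.1]
grip_width: 0.0871
finger_force: 0.0
[0.51569614 0.30524188 0.41192709] [ 1.62842553e+02  5.00998470e-03 -5.42714320e+01]
```

View pics/v3.png

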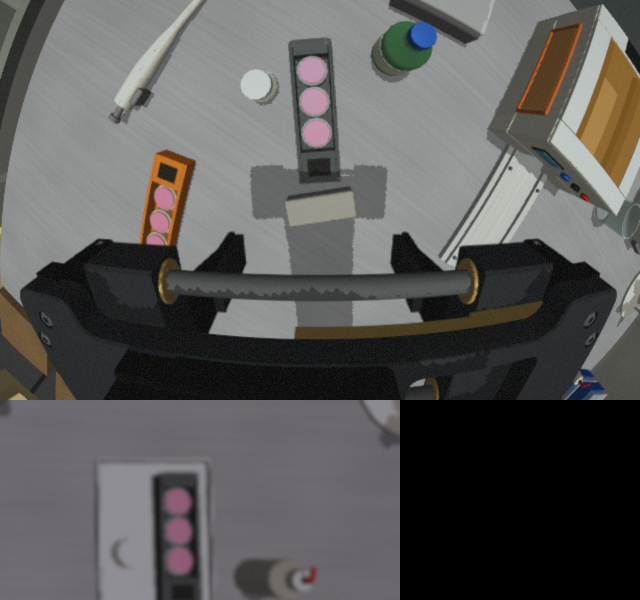

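The cured carrier lies flat in the tray beside the dishes, at (178,540) in the inset. The fresh carrier's nose edge is at row 39 and its tail at row 182. The jar is at (258,85) and the bottle at (395,55). Next I fit the fresh carrier's edges.

```bash
python3 - <<'E'
from h import *
import json
m={k:np.array(v) for k,v in json.load(open('pics/w3.json')).items()}
g=cv2.GaussianBlur(cv2.cvtColor(cv2.imread('pics/w3.png'),6),(0,0),.8).astype(float)
f=lambda px,z:cast(m,px,z,True)
L=[];Rr=[]
for r in range(55,160,7):
    a=np.gradient(g[r-1:r+2].mean(0)); c0=int(295+(r-60)*.09); c1=c0+39
    i=c0-8+np.argmin(a[c0-8:c0+9]); j=c1-8+np.argmax(a[c1-8:c1+9]); L.append((i,r)); Rr.append((j,r))
T=[];N=[]
for c in range(306,336,4):
    a=np.gradient(g[:,c-1:c+2].mean(1)); T.append((c,170+np.argmax(a[170:190])))
for c in range(296,328,4):
    a=np.gradient(g[:,c-1:c+2].mean(1)); N.append((c,32+np.argmin(a[32:46])))
print(L[::4],Rr[::4],T,N)
for z in (.034,):
    PL,PR=f(L,z),f(Rr,z); yl,yr=line(PL)[1],line(PR)[1]; y=np.radians((yl+yr)/2)
    x=np.array([np.cos(y),np.sin(y)]); n=np.array([-x[1],x[0]])
    a,b=np.median(PL[:,:2]@n),np.median(PR[:,:2]@n); t=np.median(f(T,z)[:,:2]@x); ns=np.median(f(N,z)[:,:2]@x)
    print('yaws',yl,yr,'width',a-b,'len',ns-t,'centre',x*(t+ns)/2+n*(a+b)/2)
o=x*(t+ns)/2+n*(a+b)/2
# jar, bottle from top depth P
P=np.load('pics/top0P.npy')
for nm,px,z in (('jar',(258,84),.055),('slide near edge',(320,190),.032)):
    q=f(px,z)[0,:2]-o; print(nm,'in carrier',(q@x).round(3),(q@n).round(3))
k=(P[...,0]>.57)&(P[...,0]<.68)&(P[...,1]>.22)&(P[...,1]<.30)&(P[...,2]>.03); q=P[k][:,:2]-o; print('bottle x',(q@x).min(),(q@x).max(),'y',(q@n).min(),(q@n).max())
E
```

```text
[(np.int64(289), 55), (np.int64(291), 83), (np.int64(293), 111), (np.int64(295), 139)] [(np.int64(332), 55), (np.int64(334), 83), (np.int64(336), 111), (np.int64(338), 139)] [(306, np.int64(183)), (310, np.int64(183)), (314, np.int64(183)), (318, np.int64(182)), (322, np.int64(182)), (326, np.int64(182)), (330, np.int64(181)), (334, np.int64(181))] [(296, np.int64(39)), (300, np.int64(39)), (304, np.int64(39)), (308, np.int64(38)), (312, np.int64(38)), (316, np.int64(38)), (320, np.int64(37)), (324, np.int64(37))]
yaws 39.74933803517387 39.90151615815936 width 0.05219941552767346 len 0.1794777935389587 centre [0.50889481 0.30535209]
jar in carrier 0.037 0.062
slide near edge in carrier -0.101 0.0
bottle x 0.04134396152787563 0.09504464344860604 y -0.131997259596026 -0.07627072412871103
```

```bash
python3 -m handwheel '[[[6,4,-5,0,0,0.7,85],[18,13,-20,0,0,1.8,85],[30,22,-45,0,0,3,85],[40,29,-75,0,0,4,85],[44,33,-110,0,0,4,85],[44,33,-145,0,0,4,85],[44,33,-175,0,0,4,85],[44,33,-200,0,0,4,85],[44,33,-218,0,0,4,85],[44,33,-229,0,0,4,85],[44,33,-235,0,0,4,85],[44,33,-237.5,0,0,4,85]]]' && python3 -m handwheel '[[[0,0,0,0,0,0,85],[0,0,0,0,0,0,40],[0,0,0,0,0,0,0],[0,0,0,0,0,0,0],[0,0,0,0,0,0,0],[0,0,0,0,0,0,0],[0,0,0,0,0,0,0],[0,0,0,0,0,0,0]]]' 35
```

```text
t: 14.38
eef_pos: [0.4937, 0.2923, 0.0122]
tool_rot: [-180.0, 0.0, 39.7]
contact_force: [-0.3, 0.3, 0.4]
grip_width: 0.0742
finger_force: 0.0
t: 15.05
eef_pos: [0.4938, 0.2931, 0.0134]
tool_rot: [180.0, -0.0, 39.7]
contact_force: [-1.1, -1.1, 5.8]
grip_width: 0.0518
finger_force: 35.0
```

```bash
python3 -m handwheel '[[[0,0,2,0,0,0,0],[0,0,8,0,0,0,0],[0,0,18,0,0,0,0],[0,0,32,0,0,0,0],[0,0,48,0,0,0,0],[0,0,66,0,0,0,0],[0,0,84,0,0,0,0],[0,0,102,0,0,0,0],[0,0,120,0,0,0,0],[0,0,136,0,0,0,0],[0,0,148,0,0,0,0],[0,0,156,0,0,0,0]]]' && python3 -m handwheel '[[[1,-5,3,0,0,-0.5,0],[3,-17,4,0,0,-2,0],[5,-36,4,0,0,-4,0],[8,-60,4,0,0,-6.5,0],[11,-86,4,0,0,-9,0],[14,-112,4,0,0,-12,0],[17,-138,4,0,0,-15,0],[20,-164,4,0,0,-18,0],[24,-190,4,0,0,-21,0],[27,-216,4,0,0,-24,0],[30,-242,4,0,0,-26.5,0],[33,-266,4,0,0,-29,0]]]' && python3 -m handwheel '[[[3,-20,0,0,0,-1.5,0],[5,-34,0,0,0,-2.5,0],[6,-41,0,0,0,-3,0],[6,-43,0,0,0,-3,0],[6,-43,-5,0,0,-3,0],[6,-43,-15,0,0,-3,0],[6,-43,-30,0,0,-3,0],[6,-43,-48,0,0,-3,0],[6,-43,-64,0,0,-3,0],[6,-43,-76,0,0,-3,0],[6,-43,-80,0,0,-3,0],[6,-43,-80,0,0,-3,0]]]'
python3 - <<'E'
from h import *
import json
m=optics.camera_model('wrist'); p,d=optics.camera('wrist'); cv2.imwrite('pics/w4.png',p[:,:,::-1])
json.dump({k:np.asarray(v).tolist() for k,v in m.items()},open('pics/w4.json','w')); s=telemetry.sense();print(s['eef_pos'],s['tool_rot'])
E
```

```text
t: 16.05
eef_pos: [0.4939, 0.2933, 0.1712]
tool_rot: [180.0, -0.1, 39.7]
contact_force: [0.7, -0.2, -1.6]
grip_width: 0.0513
finger_force: 35.0
t: 17.05
eef_pos: [0.5256, 0.0237, 0.1719]
tool_rot: [180.0, 0.1, 10.4]
contact_force: [-0.1, 0.7, -1.8]
grip_width: 0.0519
finger_force: 35.0
t: 18.05
eef_pos: [0.5316, -0.0153, 0.0916]
tool_rot: [-179.9, 0.1, 7.8]
contact_force: [-0.3, -0.5, -2.0]
grip_width: 0.0515
finger_force: 35.0
[ 0.53232892 -0.01549484  0.0926104 ] [-1.79965187e+02  3.49516842e-02  7.77655792e+00]
```

View pics/w4.png

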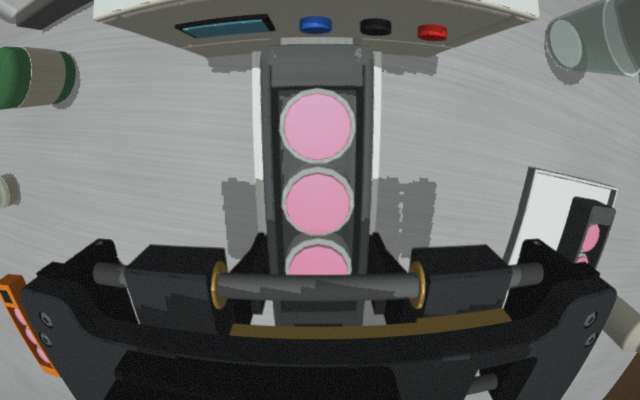

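The carrier hangs over the lane, seen at columns 262-377 with its nose at row 48. The bed's edges show at columns 255 and 381. I check its heading and offset against the bed.

```bash
python3 - <<'E'
from h import *
import json
m={k:np.array(v) for k,v in json.load(open('pics/w4.json')).items()}
g=cv2.GaussianBlur(cv2.cvtColor(cv2.imread('pics/w4.png'),6),(0,0),.8).astype(float)
f=lambda px,z:cast(m,px,z,True)
E={k:[] for k in('BL','CL','CR','BR')}
for r in range(75,170,8):
    a=np.gradient(g[r-1:r+2].mean(0)); pk=[(i,int(a[i])) for i in list(range(240,290))+list(range(350,400)) if abs(a[i])>7 and abs(a[i])>=abs(a[i-1]) and abs(a[i])>abs(a[i+1])]
    if r in(75,115,155): print(r,pk)
    E['BL'].append((245+np.argmax(a[245:263]),r)); E['CL'].append((255+np.argmin(a[255:275]),r)); E['CR'].append((365+np.argmax(a[365:380]),r)); E['BR'].append((374+np.argmin(a[374:392]),r))
y=np.radians(7.756);n=np.array([-np.sin(y),np.cos(y)])
for k,z in(('BL',.012),('BR',.012),('CL',.113),('CR',.113)):
    P=f(E[k],z); print(k,E[k][0],E[k][-1],'yaw',round(line(P)[1],2),'n',(1e3*P[:,:2]@n).round(1))
E
```

```text
75 [(252, 16), (260, -47), (269, -7), (271, 11), (362, -12), (365, 10), (373, 43), (381, -17)]
115 [(252, 16), (261, -42), (270, -13), (280, 39), (287, 7), (354, -34), (364, 14), (373, 47), (380, -18)]
155 [(253, 15), (262, -44), (272, -13), (283, 10), (355, -17), (363, 14), (372, 43), (379, -18)]
BL (np.int64(252), 75) (np.int64(254), 163) yaw 7.39 n [-37.9 -37.8 -37.7 -37.6 -37.5 -37.4 -37.2 -37.8 -37.6 -37.3 -37.1 -37.6]
BR (np.int64(381), 75) (np.int64(379), 163) yaw 7.69 n [-137.6 -137.6 -137.7 -137.8 -137.9 -137.3 -137.5 -137.6 -137.9 -137.3
 -137.5 -137.8]
CL (np.int64(260), 75) (np.int64(262), 163) yaw 7.98 n [-62.9 -62.9 -62.9 -62.8 -62.8 -63.2 -63.1 -63.  -62.9 -63.2 -63.1 -62.9]
CR (np.int64(373), 75) (np.int64(372), 163) yaw 8.4 n [-113.6 -113.6 -113.6 -113.7 -113.8 -113.8 -113.9 -114.  -114.1 -113.8
 -113.9 -114.1]
```

```bash
python3 -m handwheel '[[[0,0.4,-4,0,0,-0.1,0],[0,0.8,-12,0,0,-0.3,0],[0,0.8,-24,0,0,-0.3,0],[0,0.8,-36,0,0,-0.3,0],[0,0.8,-46,0,0,-0.3,0],[0,0.8,-54,0,0,-0.3,0],[0,0.8,-60,0,0,-0.3,0],[0,0.8,-63,0,0,-0.3,0],[0,0.8,-65,0,0,-0.3,0],[0,0.8,-65,0,0,-0.3,0]]]'
```

```text
t: 18.93
eef_pos: [0.5325, -0.0153, 0.0276]
tool_rot: [-180.0, 0.0, 7.4]
contact_force: [-0.5, 0.6, -2.3]
grip_width: 0.0519
finger_force: 35.0
```

```bash
python3 -m handwheel '[[[0,0,-1,0,0,0,0],[0,0,-2,0,0,0,0],[0,0,-2,0,0,0,0]]]' && python3 -m handwheel '[[[0,0,-0.5,0,0,0,0],[0,0,-1,0,0,0,0],[0,0,-1,0,0,0,0]]]'
```

```text
t: 19.18
eef_pos: [0.5327, -0.0154, 0.026]
tool_rot: [180.0, -0.0, 7.4]
contact_force: [-0.6, 1.0, -2.4]
grip_width: 0.0517
finger_force: 35.0
t: 19.43
eef_pos: [0.5327, -0.0154, 0.0254]
tool_rot: [180.0, -0.0, 7.4]
contact_force: [-1.7, -0.8, 4.1]
grip_width: 0.0517
finger_force: 35.0
```

On the bed. I ease the grip and slide in gently, checking the force at the mouth.

```bash
python3 -m handwheel '[[[0,0,0,0,0,0,0],[2,0.27,0,0,0,0,0],[5,0.67,0,0,0,0,0],[8,1.08,0,0,0,0,0],[11,1.48,0,0,0,0,0],[13,1.75,0,0,0,0,0],[15,2.02,0,0,0,0,0],[17,2.29,0,0,0,0,0],[19,2.56,0,0,0,0,0],[21,2.83,0,0,0,0,0]]]' 15
```

```text
t: 20.27
eef_pos: [0.5533, -0.0125, 0.0254]
tool_rot: [180.0, 0.0, 7.4]
contact_force: [-4.3, 0.7, 7.9]
grip_width: 0.052
finger_force: 15.0
```

```bash
python3 -m handwheel '[[[2,0.27,0.3,0,0,0,0],[4,0.54,0.5,0,0,0,0],[6,0.81,0.5,0,0,0,0],[8,1.08,0.5,0,0,0,0],[10,1.35,0.5,0,0,0,0],[12,1.62,0.5,0,0,0,0],[14,1.89,0.5,0,0,0,0],[16,2.16,0.5,0,0,0,0]]]'
```

```text
t: 20.93
eef_pos: [0.5696, -0.0102, 0.0254]
tool_rot: [-180.0, 0.0, 7.4]
contact_force: [-4.7, 0.8, 4.7]
grip_width: 0.0521
finger_force: 15.0
```

Nose past the mouth, no catch. Onward 34 mm, then I release.

```bash
python3 -m handwheel '[[[2,0.27,0,0,0,0,0],[5,0.67,0,0,0,0,0],[8,1.08,0,0,0,0,0],[11,1.48,0,0,0,0,0],[14,1.89,0,0,0,0,0],[17,2.29,0,0,0,0,0],[20,2.7,0,0,0,0,0],[23,3.1,0,0,0,0,0],[26,3.5,0,0,0,0,0],[29,3.9,0,0,0,0,0],[32,4.3,0,0,0,0,0],[34,4.58,0,0,0,0,0]]]' && python3 -m handwheel '[[[0,0,0,0,0,0,0],[0,0,0,0,0,0,75],[0,0,0,0,0,0,75],[0,0,0,0,0,0,75]]]'
```

```text
t: 21.93
eef_pos: [0.6038, -0.0056, 0.0255]
tool_rot: [-180.0, -0.0, 7.4]
contact_force: [-4.8, 1.2, 6.9]
grip_width: 0.0517
finger_force: 15.0
t: 22.27
eef_pos: [0.6036, -0.006, 0.0252]
tool_rot: [180.0, -0.0, 7.4]
contact_force: [0.1, -1.3, 0.1]
grip_width: 0.0626
finger_force: 0.0
```

```bash
python3 -m handwheel '[[[0,0,0,0,0,0,82],[-6,-0.8,0,0,0,0,82],[-18,-2.4,0,0,0,0,82],[-34,-4.6,0,0,0,0,82],[-52,-7,0,0,0,0,82],[-70,-9.5,0,0,0,0,82],[-88,-11.9,0,0,0,0,82],[-100,-13.5,0,0,0,0,82],[-107,-14.5,0,0,0,0,60],[-109,-14.8,0,0,0,0,30],[-109,-14.8,0,0,0,0,0],[-109,-14.8,0,0,0,0,0]]]' && python3 -m handwheel '[[[0,0,0,0,0,0,0],[0,0,-3,0,0,0,0],[0,0,-6,0,0,0,0],[0,0,-7,0,0,0,0],[0,0,-7,0,0,0,0],[0,0,-7,0,0,0,0],[0,0,-7,0,0,0,0]]]'
python3 - <<'E'
from h import *
p,d=optics.camera('wrist'); cv2.imwrite('pics/w5.png',p[:,:,::-1])
E
```

```text
t: 23.27
eef_pos: [0.4952, -0.0206, 0.0256]
tool_rot: [180.0, -0.1, 7.4]
contact_force: [-0.0, 0.4, -0.3]
grip_width: 0.0524
finger_force: 0.0
t: 23.85
eef_pos: [0.4945, -0.0206, 0.0183]
tool_rot: [-180.0, 0.0, 7.4]
contact_force: [-0.6, 0.0, 0.6]
grip_width: 0.0064
finger_force: 0.0
```

View pics/w5.png

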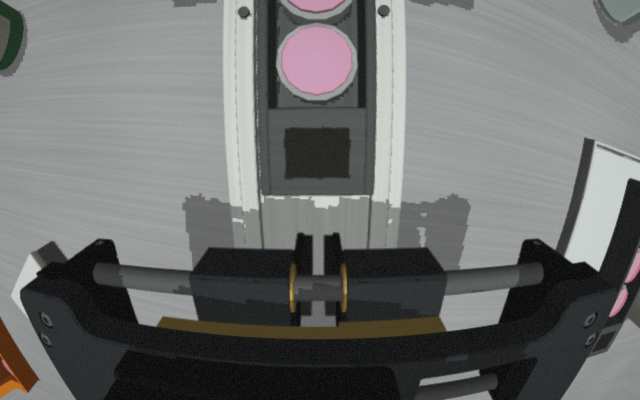

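The carrier is straight in the lane with its tail at row 194, and the shut fingers are centred behind it. I push.

```bash
python3 -m handwheel '[[[4,0.54,0,0,0,0,0],[10,1.35,0,0,0,0,0],[16,2.16,0,0,0,0,0],[21,2.83,0,0,0,0,0],[25,3.37,0,0,0,0,0],[29,3.91,0,0,0,0,0],[33,4.45,0,0,0,0,0],[38,5.12,0,0,0,0,0],[43,5.8,0,0,0,0,0],[48,6.47,0,0,0,0,0],[53,7.14,0,0,0,0,0],[58,7.8,0,0,0,0,0]]]' && python3 -m handwheel '[[[5,0.67,0,0,0,0,0],[10,1.35,0,0,0,0,0],[15,2.02,0,0,0,0,0],[20,2.7,0,0,0,0,0],[24,3.24,0,0,0,0,0],[27,3.64,0,0,0,0,0],[30,4.04,0,0,0,0,0]]]'
```

```text
t: 24.9
eef_pos: [0.553, -0.0127, 0.0183]
tool_rot: [-180.0, 0.0, 7.4]
contact_force: [-0.5, 0.4, 0.4]
grip_width: 0.0004
finger_force: 0.4
t: 25.48
eef_pos: [0.5827, -0.0087, 0.0184]
tool_rot: [-180.0, 0.0, 7.4]
contact_force: [-2.0, 0.6, 0.7]
grip_width: 0.0007
finger_force: 0.7
```

```bash
python3 -m handwheel '[[[3,0.4,0,0,0,0,0],[6,0.81,0,0,0,0,0],[9,1.21,0,0,0,0,0],[12,1.62,0,0,0,0,0],[13.5,1.82,0,0,0,0,0],[15,2.02,0,0,0,0,0]]]' && python3 -m handwheel '[[[1,0.13,0,0,0,0,0],[2,0.27,0,0,0,0,0],[2,0.27,0,0,0,0,0]]]'
```

```text
t: 25.98
eef_pos: [0.5976, -0.0067, 0.0184]
tool_rot: [-180.0, 0.0, 7.4]
contact_force: [-2.1, 0.3, 1.5]
grip_width: 0.0006
finger_force: 0.9
t: 26.23
eef_pos: [0.5997, -0.0064, 0.0184]
tool_rot: [-180.0, -0.0, 7.4]
contact_force: [-0.9, 0.4, -0.1]
grip_width: 0.0
finger_force: 0.2
```

```bash
for i in 1; do python3 -m handwheel '[[[1,0.13,0,0,0,0,0],[2,0.27,0,0,0,0,0]]]' | grep -E 'eef|contact'; done; python3 -m handwheel '[[[0.7,0.1,0,0,0,0,0],[1.5,0.2,0,0,0,0,0]]]' | grep -E 'eef|contact'
```

```text
eef_pos: [0.6008, -0.0063, 0.0182]
contact_force: [-8.0, -0.3, 4.8]
eef_pos: [0.6008, -0.0063, 0.018]
contact_force: [-14.1, -1.8, 9.8]
```

Force rises to 14 N with no motion at the expected depth, so it looks home. I back off, rise and verify.

```bash
python3 -m handwheel '[[[-2,-0.27,0,0,0,0,0],[-8,-1.08,0,0,0,0,0],[-20,-2.7,0,0,0,0,0],[-35,-4.7,10,0,0,0,0],[-50,-6.7,30,0,0,0,0],[-65,-8.8,60,0,0,0,0],[-80,-10.8,95,0,0,0,0],[-90,-12.1,130,0,0,0,0],[-95,-12.8,165,0,0,0,0],[-100,-13.5,200,0,0,0,0],[-100,-13.5,225,0,0,0,0],[-100,-13.5,230,0,0,0,0]]]' && python3 -m handwheel '[[[0,0,0,0,0,0,0],[0,0,0,0,0,0,0]]]'
python3 - <<'E'
from h import *
m=optics.camera_model('wrist'); p,d=optics.camera('wrist'); cv2.imwrite('pics/w6.png',p[:,:,::-1])
g=cv2.GaussianBlur(cv2.cvtColor(p,cv2.COLOR_RGB2GRAY),(0,0),.8).astype(float)
y=np.radians(7.7);x=np.array([np.cos(y),np.sin(y)]); n=np.array([-x[1],x[0]])
f=lambda px,z:cast(m,px,z,True)[:,:2]-[.6565,.0009]
c=int(proj(m,[.6565-.09,.0009-.012,.012],True)[0,0]); print('col',c)
for cc in (c-12,c,c+12):
    a=np.gradient(g[:,cc-2:cc+3].mean(1)); pk=[(i,int(a[i])) for i in range(30,215) if abs(a[i])>9 and abs(a[i])>=abs(a[i-1]) and abs(a[i])>abs(a[i+1])]
    print([(i,v,round(1e3*float((f((cc,i),.046)@x)[0]),1),round(1e3*float((f((cc,i),.012)@x)[0]),1)) for i,v in pk])
E
```

```text
t: 27.57
eef_pos: [0.5049, -0.0195, 0.2535]
tool_rot: [179.8, -0.4, 7.4]
contact_force: [1.0, -1.1, 0.3]
grip_width: 0.0003
finger_force: 0.0
t: 27.73
eef_pos: [0.5028, -0.0197, 0.2478]
tool_rot: [180.0, -0.0, 7.4]
contact_force: [-0.7, 0.1, -0.8]
grip_width: 0.0004
finger_force: 0.0
col 315
[(52, 10, -9.2, -3.2), (81, -13, -43.9, -41.1), (85, 36, -48.7, -46.3), (166, -16, -144.8, -151.4), (205, -9, -193.8, -205.1)]
[(38, -16, 7.7, 15.3), (42, 36, 2.7, 9.9), (48, -26, -4.6, 1.9), (53, 9, -10.7, -4.8), (56, -15, -14.3, -8.7), (75, 14, -37.0, -33.6), (81, -11, -44.1, -41.3), (84, 30, -47.6, -45.2), (162, -23, -140.0, -146.2), (205, -9, -193.9, -205.1)]
[(42, 11, 2.7, 9.8), (45, -15, -1.0, 5.8), (52, 9, -9.5, -3.5), (56, -12, -14.3, -8.8), (74, 11, -35.8, -32.3), (81, -12, -44.1, -41.4), (84, 33, -47.7, -45.3), (162, -10, -140.1, -146.3), (167, -13, -146.2, -152.9), (205, -10, -194.0, -205.2)]
```

View pics/w6.png

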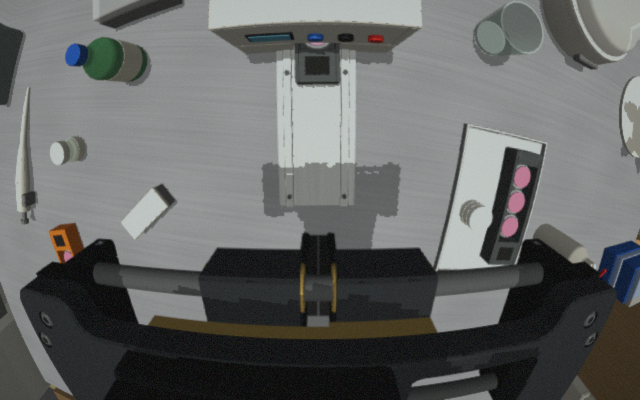

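The tail top edge reads x = -44 mm and its foot x = -45.3 mm, against -45 expected when fully home, and the push stopped firmly there. The cured carrier is flat in the tray at (513,205) beside the dishes at (473,213), and the other things stand where they were. I hand in.

```bash
python3 -c "
from workcell import workorder
print(workorder.finish_job())"
```

```text
the job is handed in; nothing more can be done
None
```

The job is handed in after about 28 s: the finished carrier lies flat in the tray beside the dishes, and the fresh carrier is fully home against the end stop. No bystander was seen to have moved.

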